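# Set the straightedge to the uncovered sample tile

### The arm

A 6-joint arm with a two-finger parallel gripper is mounted at the origin on the work surface. World frame = base frame: x ahead of the robot, y to its left, z up, the work surface at z = 0. Lengths are in m, angles in rad, forces in N, time in s.
With the tool pointing down it reaches from about 0.275 to 0.875 m from the base axis. Payload 12.5 kg.
Tool frame: the origin (TCP) lies on the centre line of the jaws, within the pads' length; the fingertips stand 8 mm ahead of it and the grasp point (between the pads) lies 11 mm behind it; z points along the fingers, y is the line along which they close (so a half turn about z gives the same grasp; the last joint's range is limited). The gripper opens to 85 mm and grips with 20 to 120 N. Pads are 22 mm wide; open, the fingers measure 114 mm over their backs; the gripper's body (76 mm by 85 mm) begins 54 mm behind the grasp point. The pads swing forward as they close: fully open they stand 13 mm farther back than shut.
Start: joints at [-1.4, 0.351, 1.652, -0, 1.139, -0.085], TCP at [0.139, -0.532, 0.239] pointing down, gripper open.
Joint ranges: [-2.75, 2.75], [-0.79, 2.1], [0.01, 2.65], [-1.57, 4.71], [0.07, 3.14], [-2.87, 2.87]. Speed limits (rad/s): [2.22, 2.22, 2.79, 3.14, 3.14, 3.14].

### API

Orientations are given as a unit quaternion [x, y, z, w].
In Python, from plant import sense, eyes, bot gives the robot as it stands.
- The arm moves only by the tool arm_command, never from a script. Its argument "increments" is a list of rows, each a list of 3 entries, a list of its own where there are three numbers: the turn, a rotation vector about the tool's x, y, z in units of 90 degrees (1.0 is 90 degrees), then the shift along the tool's x, y, z in units of 1 m (1.0 is 1 m), then the closure, from -1 (fully open) to 1 (shut). In form: [[[ax, ay, az], [dx, dy, dz], gripper], ...]. A call has 1 to 8 rows; each row shifts and turns the commanded pose from where the row before left it, along the tool's axes as they then stand; what a row does not reach is not made up. A row lasts 1/10 s, in which the tool goes at most 50 mm and 8.59 degrees, less where a joint would pass 70% of its speed; a pose out of reach is approached as far as the arm can. A call with a number of a shift or a turn outside -1 to 1 is refused whole. A call with a gripper value outside its range is refused whole. The fingers move at their own pace and stop on an object; "squeeze" is the grip in N (left out, the last holds). Time passes only in rows, so rows that do not move let the fingers close. It gives the time, the measured TCP pose, the force, the opening and the grip force at its end, in the units of the state.
- sense(): the state, without advancing time (a new reading comes with each control period).
- eyes.snapshot(name): name is "scene" or "side" or "wrist"; returns a dict with "color" (480x640x3 uint8, red, green, blue), "mtx" (3x3 intrinsics, pixels), "world_from_camera" (4x4, takes a point from camera to world coordinates); the wrist camera has in their place "T_tool_cam" (4x4, takes a point from camera to tool coordinates, whose origin is the TCP and whose axes are the flange's). Camera axes: x right, y down, z forward; pixel columns grow to the right and rows downward; lengths in m; the calibration is good to about 2 mm. A picture is of the moment at which its call begins: read the wrist's pose just before it. There is no depth.
- bot.hand_in(): hands the job in; it is judged then, once.
The state is a dict: "clock": time; "q": joint angles; "qvel": joint speeds; "effort": joint torques, N m; "ee_pos": TCP position; "tcp_rot": TCP orientation; "contact_force": force on the tool from outside, world axes, zero at the start; "moment": the same for the moment, N m; "opening": opening from 0.0 (shut) to 1.0 (fully open); "finger_force": force on a finger pad.
Only numpy, scipy, OpenCV 4.12 (cv2) and the standard library are available. Lean on these libraries where they do the work, as an engineer would, in place of code of your own. Each camera call takes 0.05 s, during which the arm holds its last target. There are 200 camera calls.

### The job

One of the two grey sample tiles is covered by an upturned bowl: leave that one as it is. Slide the straightedge along the bench, without lifting it, until its long side is flush against the facing edge of the other tile, roughly centred along it. Then take the steel weight off that tile and stand it upright on the straightedge to hold it down, keeping the straightedge flush and leaving the bowl and everything else on the bench where it is.

Things in the scene. Friction and masses are not known exactly. Their poses are not given: they have to be found in the camera images.
- tile_left: square grey stone sample tile on the left (+y) side of the straightedge, fixed to the bench, 120 x 120 mm, 14 mm high; origin: centre of its underside; z up, its x and y axes are parallel to its edges and within 0.2 rad of the world's, so the edge facing the straightedge is the one at y = -60 mm in its frame
- tile_right: square grey stone sample tile on the right (-y) side of the straightedge, fixed to the bench, 120 x 120 mm, 14 mm high; origin: centre of its underside; z up, its x and y axes are parallel to its edges and within 0.2 rad of the world's, so the edge facing the straightedge is the one at y = +60 mm in its frame
- straightedge: loose aluminium straightedge, a flat bar 200 x 36 mm, 14 mm high, 0.27 kg, lying on the bench between the two tiles, pointing roughly away from the robot; origin: centre of its underside; x along its length, y across its width, z up
- weight: steel weight, about 0.4 kg: round body 40 mm diameter and 40 mm high, then a thin neck, then a grip knob 26 mm in diameter between 52 and 70 mm above its foot; starts standing on the uncovered tile; origin: centre of its underside; z up
- bowl: upturned white ceramic bowl, 90 mm across at its lower rim, 46 mm high, standing on the middle part of one tile; origin: centre of its lower rim; z up
- jar_tall: closed amber specimen jar with a brass-coloured lid, 72 mm diameter, 105 mm tall, standing beyond the straightedge; origin: centre of its underside; leave alone
- jar_squat: closed brown specimen jar with a brass-coloured lid, 76 mm diameter, 75 mm tall, standing beyond the straightedge; origin: centre of its underside; leave alone
- jar_side: closed green jar with a brass-coloured lid, 68 mm diameter, 90 mm tall, to the left; origin: centre of its underside; leave alone
- mortar: white ceramic mortar, open upwards, 116 mm across, 70 mm tall, far right, on the bench; origin: centre of its underside; leave alone
- pestle: white ceramic pestle lying on the bench at the right, 140 mm long, 30 mm high; origin: middle of its underside; leave alone
- jar_lid: loose brass-coloured jar lid lying on the bench at the near right, 72 mm diameter, 16 mm high; origin: centre of its underside; leave alone
- pen: metal pen lying at the left, 140 mm long, 10 mm thick; origin: middle of its underside; leave alone
Things that resemble listed ones, but are neither listed nor needed, are in the scene too. What is shaped like the straightedge but blue or pink is not meant.

How it is judged:
On the way, in this order (a step that is already met when the one before it is completed fails the run):
1. the straightedge is flush against the uncovered tile, the weight not yet on it (((horizontal distance between bowl and tile_right below 0.06 m and (y of straightedge in the frame of tile_left between -0.081 and -0.075 m and x of straightedge in the frame of tile_left between -0.06 and 0.06 m and angle between the x axis of straightedge and the x axis of tile_left, either way round below 0.02 rad and height (world z) of straightedge below 0.004 m and angle between straightedge's own z axis and vertical below 0.03 rad)) or (horizontal distance between bowl and tile_left below 0.06 m and (y of straightedge in the frame of tile_right between 0.075 and 0.081 m and x of straightedge in the frame of tile_right between -0.06 and 0.06 m and angle between the x axis of straightedge and the x axis of tile_right, either way round below 0.02 rad and height (world z) of straightedge below 0.004 m and angle between straightedge's own z axis and vertical below 0.03 rad))) and not (z of weight in the frame of straightedge between 0.011 and 0.017 m and y of weight in the frame of straightedge between -0.02 and 0.02 m and x of weight in the frame of straightedge between -0.1 and 0.1 m and angle between weight's own z axis and vertical below 0.06 rad)), for 0.2 s.
2. the weight stands on the straightedge (z of weight in the frame of straightedge between 0.011 and 0.017 m and y of weight in the frame of straightedge between -0.02 and 0.02 m and x of weight in the frame of straightedge between -0.1 and 0.1 m and angle between weight's own z axis and vertical below 0.06 rad), for 0.2 s.
At the end, for the whole second after the job is handed in: The straightedge lies flat on the bench with its long side against the facing edge of the tile without the bowl (gap at the middle under 3 mm, parallel within 0.02 rad, its middle within 60 mm of the edge's middle), the weight stands upright on it, at rest, and the bowl is still on its tile (all of step 2 and ((horizontal distance between bowl and tile_right below 0.06 m and (y of straightedge in the frame of tile_left between -0.081 and -0.075 m and x of straightedge in the frame of tile_left between -0.06 and 0.06 m and angle between the x axis of straightedge and the x axis of tile_left, either way round below 0.02 rad and height (world z) of straightedge below 0.004 m and angle between straightedge's own z axis and vertical below 0.03 rad)) or (horizontal distance between bowl and tile_left below 0.06 m and (y of straightedge in the frame of tile_right between 0.075 and 0.081 m and x of straightedge in the frame of tile_right between -0.06 and 0.06 m and angle between the x axis of straightedge and the x axis of tile_right, either way round below 0.02 rad and height (world z) of straightedge below 0.004 m and angle between straightedge's own z axis and vertical below 0.03 rad))) and linear speed of each of weight, straightedge below 0.01 m/s); the robot touches nothing.
It fails at once if the straightedge is lifted off the bench (over 20 mm) (height (world z) of straightedge above 0.02 m).
It fails at once if the bowl is moved more than 15 mm (distance of bowl from where it was at the start of the episode above 0.015 m).
It fails at once if the weight falls over (angle between weight's own z axis and vertical above 0.7 rad).
It fails at once if a bystander is moved more than 20 mm (distance of any of jar_tall, jar_squat, jar_side, mortar, pestle, jar_lid, pen from where it was at the start of the episode above 0.02 m).
It also fails if it takes over 54 s, if anything falls off the work surface, if the arm or the gripper's body presses on something with over 40 N, if the wrist force passes 120 N, or if a joint passes its speed limit or range.

## Working session

There is one attempt and no reset: what is moved stays moved. The work goes in short steps, Python scripts to look and compute and a tool call to move; the robot and the scene stay as the last step left them, time stands still between calls to the robot, and variables do not carry over. Pictures are saved under pics/ and viewed, at most 13 in all, crops included, and the job is handed in when it is done.

Besides the shell and the picture viewer there is one more tool, called after "Emit:" as name(argument=value, ...) on one line, values as JSON. arm_command: Moves the arm, as the interface text tells. Shifts and turns lie within -1 to 1; 1 stands for 1 m of shift or 90 degrees of turn. Its arguments: {"type":"object","properties":{"increments":{"type":"array"},"squeeze":{"type":"number"}},"required":["increments"]}

```bash
ls; mkdir -p pics
python3 - <<'E'
from plant import sense, eyes, bot
import cv2,pickle,numpy as np
s=sense();print({k:np.round(v,3).tolist() for k,v in s.items()})
d={}
for n in("scene","side","wrist"):
    d[n]=eyes.snapshot(n);cv2.imwrite(f"pics/{n}0.png",d[n]["color"][:,:,::-1])
    print(n,d[n]["mtx"].tolist(),np.round(d[n].get("world_from_camera",d[n].get("T_tool_cam")),4).tolist())
pickle.dump(d,open("d0.pkl","wb"))
E
```

```text
pics
{'clock': 0.0, 'q': [-1.4, 0.351, 1.652, 0.0, 1.139, -0.085], 'qvel': [0.002, 0.001, -0.001, 0.001, 0.0, 0.0], 'effort': [0.003, -50.609, -29.14, 0.0, 0.004, 0.0], 'ee_pos': [0.139, -0.532, 0.239], 'tcp_rot': [0.992, 0.128, -0.0, -0.001], 'contact_force': [-0.198, 0.29, -0.604], 'moment': [0.027, 0.002, 0.032], 'finger_force': 0.0, 'opening': 0.996}
scene [[452.8183721622926, 0.0, 312.02431044322003], [0.0, 452.8183721622926, 241.68645456614402], [0.0, 0.0, 1.0]] [[0.7609, 0.4809, -0.4357, 1.0984], [0.6488, -0.5492, 0.5268, -0.6604], [0.014, -0.6834, -0.7299, 1.0231], [0.0, 0.0, 0.0, 1.0]]
side [[506.3914353959134, 0.0, 315.17849413347955], [0.0, 506.3914353959134, 240.128583173452], [0.0, 0.0, 1.0]] [[-0.8964, -0.2874, 0.3374, 0.0656], [-0.4425, 0.5377, -0.7177, 0.9372], [0.0249, -0.7927, -0.6092, 0.8225], [0.0, 0.0, 0.0, 1.0]]
wrist [[400.90828361209924, 0.0, 324.73438301586407], [0.0, 400.90828361209924, 240.57282373044092], [0.0, 0.0, 1.0]] [[-0.0002, -0.9635, -0.2677, 0.0664], [1.0, -0.0001, -0.0002, -0.0005], [0.0002, -0.2677, 0.9635, -0.1332], [0.0, 0.0, 0.0, 1.0]]
```

View pics/scene0.png

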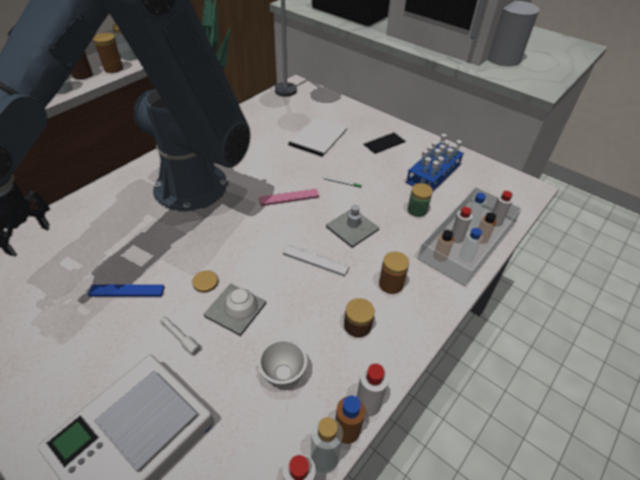

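View pics/side0.png

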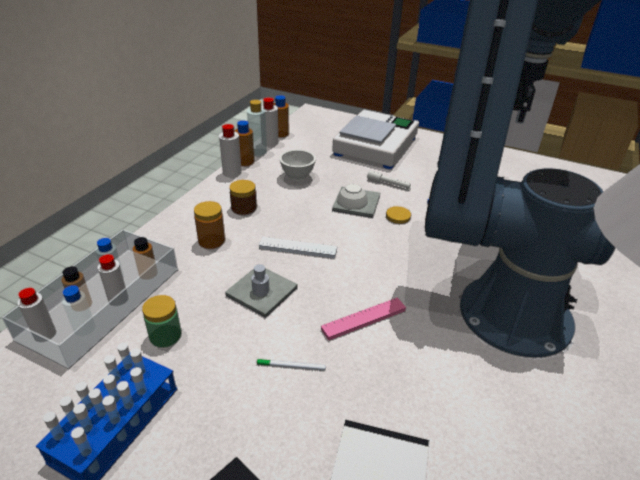

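The scene view shows the aluminium straightedge at (316,260). Its look-alikes are the pink bar at (290,197) and the blue bar at (127,290). The left tile at (353,226) carries the weight at (355,215). The right tile at (236,308) is under the bowl at (238,303). In the side view the straightedge is at (298,248), the left tile at (262,291) and the bowl at (352,196). So I push the bar toward +y, to tile_left.

```bash
cat > h.py <<'E'
import numpy as np,cv2
from scipy.spatial.transform import Rotation as R
def T_of(s):
    T=np.eye(4);T[:3,:3]=R.from_quat(s["tcp_rot"]).as_matrix();T[:3,3]=s["ee_pos"];return T
def ray(c,p,T=None):
    T=c["world_from_camera"] if T is None else T@c["T_tool_cam"]
    d=np.linalg.inv(c["mtx"])@[p[0],p[1],1.];d=np.asarray(T)[:3,:3]@d
    return np.asarray(T)[:3,3],d/np.linalg.norm(d)
def onz(c,p,z,T=None):
    o,d=ray(c,p,T);return o+d*(z-o[2])/d[2]
def tri(*rs):
    A=sum(np.eye(3)-np.outer(d,d) for o,d in rs);b=sum((np.eye(3)-np.outer(d,d))@o for o,d in rs)
    return np.linalg.solve(A,b)
E
python3 - <<'E'
from h import *;import pickle
d=pickle.load(open("d0.pkl","rb"));a,b=d["scene"],d["side"]
for n,p,q in [("bar",(316,260),(298,249)),("barA",(287,252),(332,251)),("barB",(346,268),(262,246)),("tile",(353,226),(262,291)),("knob",(355,210),(260,269)),("bowl",(239,296),(352,190))]:
    print(n,tri(ray(a,p),ray(b,q)).round(3),onz(a,p,.014).round(3),onz(b,q,.014).round(3))
A=cv2.resize(d["scene"]["color"][180:320,230:400],None,fx=3.4,fy=3.4,interpolation=3)
B=cv2.resize(d["side"]["color"][220:330,200:370],None,fx=3.4,fy=3.4,interpolation=3)[:120*3]
cv2.imwrite("pics/crop.png",cv2.resize(np.vstack([A[120:],B]),None,fx=.8,fy=.8)[:,:,::-1])
E
```

```text
bar [0.544 0.027 0.002] [0.553 0.019 0.014] [0.536 0.039 0.014]
barA [ 0.461 -0.007  0.004] [ 0.467 -0.013  0.014] [0.455 0.005 0.014]
barB [0.632 0.06  0.003] [0.638 0.053 0.014] [0.623 0.071 0.014]
tile [0.543 0.21  0.006] [0.549 0.205 0.014] [0.537 0.215 0.014]
knob [0.544 0.211 0.075] [0.51  0.269 0.014] [0.581 0.151 0.014]
bowl [ 0.503 -0.235  0.052] [ 0.478 -0.219  0.014] [ 0.525 -0.291  0.014]
```

View pics/crop.png

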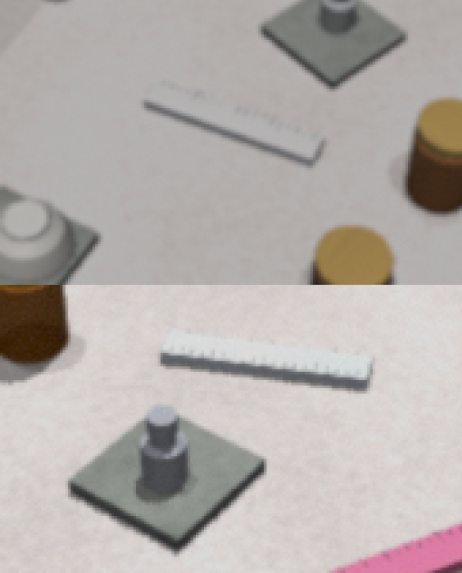

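The crop confirms the silver ruled bar between the tiles and the weight standing on the left tile. I'll move the wrist camera over them.

Emit:
arm_command(increments=[[[0, 0, 0], [0.0306, -0.0288, 0], -1], [[0, 0, 0], [0.0306, -0.0288, 0], -1], [[0, 0, 0], [0.0306, -0.0288, 0], -1], [[0, 0, 0], [0.0306, -0.0288, 0], -1], [[0, 0, 0], [0.0306, -0.0288, 0], -1], [[0, 0, 0], [0.0306, -0.0288, 0], -1], [[0, 0, 0], [0.0306, -0.0288, 0], -1], [[0, 0, 0], [0.0306, -0.0288, 0], -1]])

```text
clock: 0.95
ee_pos: [0.3182, -0.2457, 0.2393]
tcp_rot: [0.992, 0.127, 0.0, 0.0]
contact_force: [0.9, -0.0, -0.7]
opening: 1.0
finger_force: 0.0
```

Emit:
arm_command(increments=[[[0, 0, 0], [0.0306, -0.0288, 0], -1], [[0, 0, 0], [0.0306, -0.0288, 0], -1], [[0, 0, 0], [0.0306, -0.0288, 0], -1], [[0, 0, 0], [0.0306, -0.0288, 0], -1], [[0, 0, 0], [0.0306, -0.0288, 0], -1], [[0, 0, 0], [0.0306, -0.0288, 0], -1], [[0, 0, 0], [0.0306, -0.0288, 0], -1], [[0, 0, 0], [0.0306, -0.0288, 0], -1]])

```text
clock: 1.75
ee_pos: [0.4968, 0.0394, 0.2392]
tcp_rot: [0.992, 0.128, -0.0, 0.0]
contact_force: [1.0, -0.6, 0.0]
opening: 1.004
finger_force: 0.0
```

Emit:
arm_command(increments=[[[0, 0, 0], [0.0306, -0.0288, 0], -1], [[0, 0, 0], [0.0306, -0.0288, 0], -1], [[0, 0, -0.094], [0, 0, 0], -1], [[0, 0, -0.094], [0, 0, 0], -1], [[0, 0, -0.094], [0, 0, 0], -1], [[0, 0, -0.094], [0, 0, 0], -1], [[0, 0, -0.094], [0, 0, 0], -1], [[0, 0, -0.094], [0, 0, 0], -1]])

```text
clock: 2.55
ee_pos: [0.5408, 0.1088, 0.239]
tcp_rot: [0.84, 0.543, -0.0, -0.0]
contact_force: [-0.3, -0.2, -0.3]
opening: 0.999
finger_force: 0.0
```

Emit:
arm_command(increments=[[[0, 0, -0.094], [0, 0, 0], -1], [[0, 0, -0.094], [0, 0, 0], -1], [[0, 0, -0.094], [0, 0, 0], -1], [[0, 0, -0.094], [0, 0, 0], -1], [[0, 0, 0], [0, 0, 0], -1], [[0, 0, 0], [0, 0, 0], -1]])

```text
clock: 3.15
ee_pos: [0.5408, 0.1088, 0.2392]
tcp_rot: [0.649, 0.76, -0.0, -0.0]
contact_force: [-0.3, 0.4, 0.3]
opening: 1.001
finger_force: 0.0
```

Run:
```python
from plant import sense, eyes
import cv2,pickle,numpy as np
s=sense();print({k:np.round(v,3).tolist() for k,v in s.items()})
w=eyes.snapshot("wrist");pickle.dump((s,w),open("w1.pkl","wb"));cv2.imwrite("pics/w1.png",w["color"][:,:,::-1])
```

```text
{'clock': 3.15, 'q': [0.114, 0.354, 1.647, 0.0, 1.141, -0.043], 'qvel': [-0.0, 0.001, -0.003, 0.002, 0.0, 0.004], 'effort': [0.003, -50.804, -29.173, -0.001, 0.002, -0.345], 'ee_pos': [0.541, 0.109, 0.239], 'tcp_rot': [0.649, 0.76, -0.0, -0.0], 'contact_force': [-0.268, 0.363, 0.31], 'moment': [-0.002, 0.014, 0.023], 'finger_force': 0.0, 'opening': 1.001}
```

View pics/w1.png

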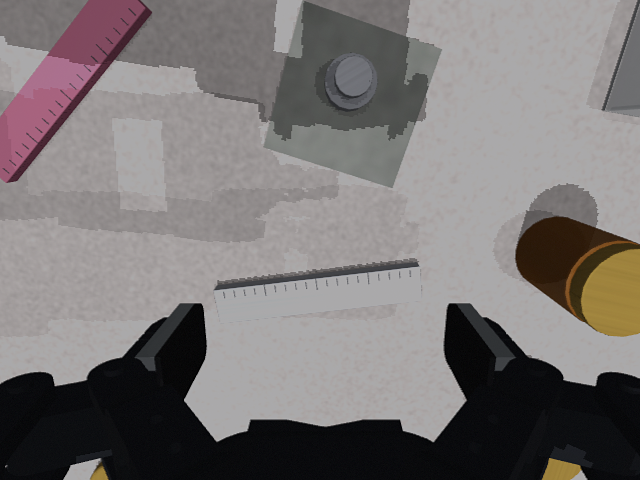

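The wrist view shows the weight's knob at (355,76). The left tile's facing edge runs (264,147)–(393,187). The bar's +y top edge runs (216,290)–(418,265) and its -y edge (222,320)–(421,291). The amber jar is at (570,270), and the pink bar is at the upper left. Next I refine these edges.

```bash
cat >> h.py <<'E'
def refine(img,a,b,n=40,w=6,lo=.08,hi=.92):
    """edge line near a-b from the strongest gradients along the normal; returns refined end points"""
    g=cv2.GaussianBlur(cv2.cvtColor(img,cv2.COLOR_RGB2GRAY),(0,0),1).astype(np.float32)
    a,b=np.float64(a),np.float64(b);u=(b-a)/np.linalg.norm(b-a);nn=np.array([-u[1],u[0]])
    o=np.arange(-w,w+.1,.5);P=[]
    for t in np.linspace(lo,hi,n):
        q=(a+t*(b-a)+o[:,None]*nn).astype(np.float32)
        v=cv2.remap(g,q[None,:,0].copy(),q[None,:,1].copy(),1)[0]
        P.append(q[np.argmax(abs(np.gradient(v)))])
    vx,vy,x,y=cv2.fitLine(np.array(P),cv2.DIST_WELSCH,0,.01,.01).ravel()
    v=np.array([vx,vy]);c=np.array([x,y]);r=np.median(abs((np.array(P)-c)@[-vy,vx]))
    return c+v*((a-c)@v),c+v*((b-c)@v),r
E
python3 - <<'E'
from h import *;import pickle
s,w=pickle.load(open("w1.pkl","rb"));T=T_of(s);I=w["color"]
for n,a,b,z in [("tile face top",(264,147),(393,187),.014),("tile left",(264,147),(303,2),.014),("tile right",(393,187),(441,48),.014),("tile far",(303,1),(441,48),.014),
  ("bar +y base",(216,282),(416,260),0),("bar +y top",(217,291),(419,267),.014),("bar -y top",(222,320),(421,291),.014),("bar near",(216,290),(218,319),.014),("bar far",(419,266),(422,291),.014)]:
    p,q,r=refine(I,a,b,w=4 if 'bar' in n else 6)
    P,Q=onz(w,p,z,T),onz(w,q,z,T);d=Q-P
    print(n,p.round(1),q.round(1),r.round(2),P.round(4),Q.round(4),"len",np.linalg.norm(d).round(4),"ang",np.arctan2(d[1],d[0]).round(4))
d=pickle.load(open("d0.pkl","rb"))
k=[ray(w,(355,76),T),ray(d["scene"],(355,210)),ray(d["side"],(260,269))];print("knob",tri(*k))
for n,p in(("jar",(614,290)),):print(n,onz(w,p,.105,T))
E
```

```text
tile face top [263.9 147.2] [392.7 188.1] 0.15 [0.4787 0.1527 0.014 ] [0.5967 0.1352 0.014 ] len 0.1192 ang -0.1466
tile left [261.5 146.3] [301.7   1.6] 0.66 [0.4765 0.1531 0.014 ] [0.4953 0.2696 0.014 ] len 0.118 ang 1.4112
tile right [392.4 186.8] [441.7  48.2] 0.13 [0.5963 0.1363 0.014 ] [0.6133 0.2539 0.014 ] len 0.1188 ang 1.4269
tile far [303.2   0.5] [441.2  47.6] 0.01 [0.4964 0.2706 0.014 ] [0.6127 0.2543 0.014 ] len 0.1175 ang -0.139
bar +y base [215.9 280.8] [415.7 257.8] 0.4 [0.4447 0.0159 0.    ] [ 0.6353  0.0704 -0.    ] len 0.1982 ang 0.2784
bar +y top [216.8 289.5] [418.9 265.8] 0.23 [0.4495 0.0132 0.014 ] [0.6359 0.067  0.014 ] len 0.194 ang 0.2811
bar -y top [223. 325.] [420.  285.8] 2.09 [ 0.4588 -0.0234  0.014 ] [0.6413 0.0475 0.014 ] len 0.1959 ang 0.3702
bar near [213.4 290.6] [220.2 318.4] 0.22 [0.4464 0.0115 0.014 ] [ 0.4555 -0.0168  0.014 ] len 0.0297 ang -1.2603
bar far [419. 266.] [420.3 291.1] 0.24 [0.636  0.0669 0.014 ] [0.6429 0.0422 0.014 ] len 0.0256 ang -1.2991
knob [0.54350132 0.21268972 0.07513981]
jar [0.75078002 0.09863175 0.105     ]
```

Emit:
arm_command(increments=[[[0, 0, -0.078], [0, 0, 0], -1], [[0, 0, 0], [-0.0215, -0.0031, 0.0315], -1], [[0, 0, 0], [-0.0215, -0.0031, 0.0315], -1], [[0, 0, 0], [-0.0215, -0.0031, 0.0315], -1], [[0, 0, 0], [-0.0215, -0.0031, 0.0315], -1], [[0, 0, 0], [-0.0215, -0.0031, 0.0315], -1], [[0, 0, 0], [-0.0215, -0.0031, 0.0315], -1], [[0, 0, 0], [0, 0, 0], -1]])

```text
clock: 4.0
ee_pos: [0.5573, -0.022, 0.0467]
tcp_rot: [0.602, 0.799, -0.002, -0.003]
contact_force: [-1.4, 0.5, 0.5]
opening: 0.996
finger_force: 0.0
```

Emit:
arm_command(increments=[[[0, 0, 0], [0, 0, 0.02], -1], [[0, 0, 0], [0, 0, 0.014], -1], [[0, 0, 0], [0, 0, 0], -1]])

```text
clock: 4.3
ee_pos: [0.5584, -0.0196, 0.0154]
tcp_rot: [0.6, 0.8, -0.001, -0.001]
contact_force: [-0.7, 0.4, 0.6]
opening: 0.999
finger_force: 0.0
```

Run:
```python
from plant import sense, eyes
import cv2,pickle,numpy as np
s=sense();print({k:np.round(s[k],4).tolist() for k in("q","ee_pos","tcp_rot","contact_force")})
w=eyes.snapshot("wrist");pickle.dump((s,w),open("w2.pkl","wb"));cv2.imwrite("pics/w2.png",w["color"][:,:,::-1])
```

```text
{'q': [-0.1184, 0.6876, 1.7617, 0.0001, 0.6946, -0.4018], 'ee_pos': [0.5584, -0.0196, 0.0154], 'tcp_rot': [0.6002, 0.7999, -0.0005, -0.001], 'contact_force': [-0.7162, 0.3791, 0.5691]}
```

View pics/w2.png

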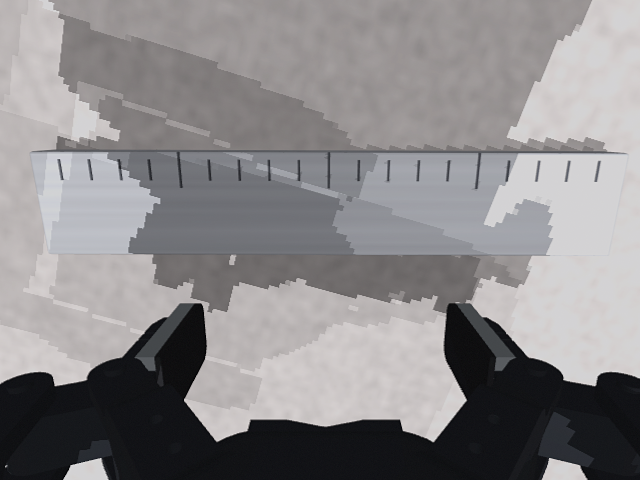

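The bar sits square across the view, with its +y edge on row 152, its -y edge on row 254 and its middle at column 329. The open fingertips are at (200,303) and (450,303). That puts the tips about 4 mm above the TCP, so I lower by another 15 mm and then push.

Emit:
arm_command(increments=[[[0, 0, 0], [0, 0, 0.007], -1], [[0, 0, 0], [0, 0, 0.004], -1], [[0, 0, 0], [0, 0, 0.003], -1], [[0, 0, 0], [0, 0, 0], -1]])

```text
clock: 4.75
ee_pos: [0.5591, -0.0202, 0.0021]
tcp_rot: [0.6, 0.8, -0.0, -0.0]
contact_force: [-0.9, -0.4, 0.9]
opening: 1.0
finger_force: 0.0
```

Emit:
arm_command(increments=[[[0, 0, 0], [0.005, 0, 0], -1], [[0, 0, 0], [0.005, 0, 0], -1], [[0, 0, 0], [0.005, 0, 0], -1], [[0, 0, 0], [0.005, 0, 0], -1], [[0, 0, 0], [0, 0, 0], -1]])

```text
clock: 5.25
ee_pos: [0.5535, -0.0004, 0.0024]
tcp_rot: [0.6, 0.8, 0.0, 0.0]
contact_force: [-0.1, 0.5, -0.3]
opening: 0.999
finger_force: 0.0
```

Run:
```python
from plant import sense, eyes
from h import *
import pickle
s=sense();T=T_of(s);print({k:np.round(s[k],4).tolist() for k in("ee_pos","tcp_rot","contact_force")})
w=eyes.snapshot("wrist");pickle.dump((s,w),open("w3.pkl","wb"));cv2.imwrite("pics/w3.png",w["color"][:,:,::-1])
```

```text
{'ee_pos': [0.5535, -0.0004, 0.0024], 'tcp_rot': [0.5996, 0.8003, 0.0001, 0.0], 'contact_force': [-0.0753, 0.4597, -0.3116]}
```

View pics/w3.png

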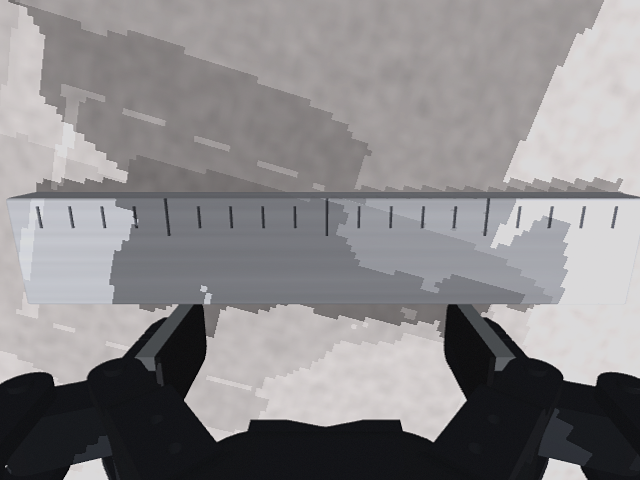

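The bar's -y edge is on row 303, level with the fingertips, and it is still square. Now I push while turning gradually to the tile's angle.

Emit:
arm_command(increments=[[[0, 0, 0.013], [0.004, 0, 0], -1], [[0, 0, 0.013], [0.004, 0, 0], -1], [[0, 0, 0.013], [0.004, 0, 0], -1], [[0, 0, 0.013], [0.004, 0, 0], -1], [[0, 0, 0.013], [0.004, 0, 0], -1], [[0, 0, 0.013], [0.004, 0, 0], -1], [[0, 0, 0.013], [0.004, 0, 0], -1], [[0, 0, 0.013], [0.004, 0, 0], -1]])

```text
clock: 6.1
ee_pos: [0.5468, 0.0305, 0.0023]
tcp_rot: [0.664, 0.748, -0.0, -0.0]
contact_force: [0.1, -4.7, 1.8]
opening: 1.0
finger_force: 1.6
```

Emit:
arm_command(increments=[[[0, 0, 0.013], [0.004, 0, 0], -1], [[0, 0, 0.013], [0.004, 0, 0], -1], [[0, 0, 0.013], [0.004, 0, 0], -1], [[0, 0, 0.013], [0.004, 0, 0], -1], [[0, 0, 0.013], [0.004, 0, 0], -1], [[0, 0, 0.013], [0.004, 0, 0], -1], [[0, 0, 0.013], [0.004, 0, 0], -1], [[0, 0, 0.013], [0.004, 0, 0], -1]])

```text
clock: 6.9
ee_pos: [0.5452, 0.0625, 0.0023]
tcp_rot: [0.723, 0.691, -0.0, -0.0]
contact_force: [-0.6, -3.9, 2.2]
opening: 0.998
finger_force: 1.9
```

Emit:
arm_command(increments=[[[0, 0, 0.013], [0.004, 0, 0], -1], [[0, 0, 0.013], [0.004, 0, 0], -1], [[0, 0, 0.013], [0.003, 0, 0], -1], [[0, 0, 0.013], [0.003, 0, 0], -1], [[0, 0, 0], [0, 0, 0], -1]])

```text
clock: 7.4
ee_pos: [0.5462, 0.0766, 0.0022]
tcp_rot: [0.75, 0.661, 0.0, -0.0]
contact_force: [-1.2, 0.4, -0.4]
opening: 0.999
finger_force: 0.0
```

Run:
```python
from plant import sense, eyes
from h import *
import pickle
s=sense();T=T_of(s);print({k:np.round(s[k],4).tolist() for k in("ee_pos","tcp_rot","contact_force")},2*np.arctan2(s["tcp_rot"][1],s["tcp_rot"][0])-np.pi/2)
w=eyes.snapshot("wrist");pickle.dump((s,w),open("w4.pkl","wb"));cv2.imwrite("pics/w4.png",w["color"][:,:,::-1])
```

```text
{'ee_pos': [0.5462, 0.0766, 0.0022], 'tcp_rot': [0.75, 0.6614, 0.0001, -0.0001], 'contact_force': [-1.1978, 0.3756, -0.4463]} -0.12532403614123355
```

View pics/w4.png

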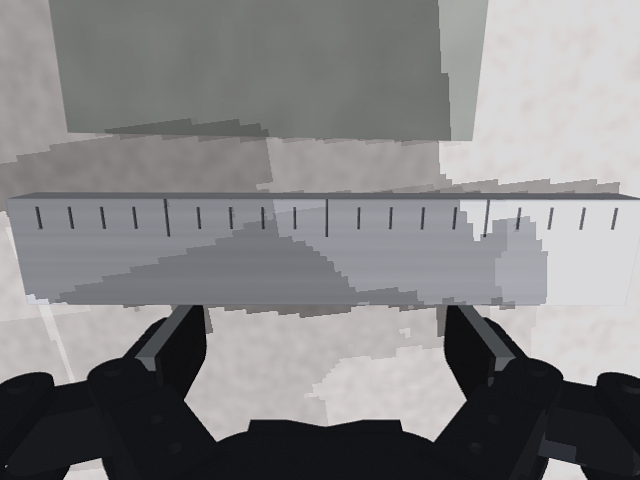

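The bar is square to the tool, with its +y edge on row 198. The tile edge runs (68,132)–(473,140), about 1.2° off parallel. I'll measure the remaining gap.

```bash
cat > gap.py <<'E'
from h import *
def gap(s,w,t,b):
    T=T_of(s);I=w["color"];L=[]
    for a,c in(t,b):
        p,q,r=refine(I,a,c,w=5);L.append((onz(w,p,.014,T),onz(w,q,.014,T)));print(p.round(1),q.round(1),r)
    (A,B),(C,D)=L;u=(B-A)/np.linalg.norm(B-A);n=np.array([-u[1],u[0],0]);v=D-C
    print("tile ang",np.arctan2(u[1],u[0]).round(4),"bar ang",np.arctan2(v[1],v[0]).round(4),"gap at ends",((A-C)@n).round(4),((B-D)@n).round(4),"mid",((A-(C+D)/2)@n).round(4),"bar-tile x",(((C+D)/2-(A+B)/2)@u).round(4),"len",np.linalg.norm(B-A),np.linalg.norm(v))
E
python3 - <<'E'
from gap import *;import pickle
s,w=pickle.load(open("w4.pkl","rb"));gap(s,w,((68,132),(473,140)),((10,198),(638,199)))
E
```

```text
[ 68.  132.3] [473.  141.5] 0.42360234
[ 10.  198.4] [638.  199.5] 0.05394334
tile ang -0.1475 bar ang -0.1271 gap at ends 0.02 0.016 mid 0.018 bar-tile x 0.0159 len 0.11870515986111432 0.1918554996012357
```

Emit:
arm_command(increments=[[[0, 0, 0.0065], [0.004, 0, 0], -1], [[0, 0, 0.0065], [0.004, 0, 0], -1], [[0, 0, 0], [0.004, 0, 0], -1], [[0, 0, 0], [0.003, 0, 0], -1], [[0, 0, 0], [0.001, 0, 0], -1], [[0, 0, 0], [0.001, 0, 0], -1], [[0, 0, 0], [0, 0, 0], -1]])

```text
clock: 8.15
ee_pos: [0.5486, 0.0931, 0.0023]
tcp_rot: [0.756, 0.654, 0.0, -0.0]
contact_force: [0.3, -0.8, -0.7]
opening: 1.003
finger_force: 0.0
```

Emit:
arm_command(increments=[[[0, 0, 0], [0.001, 0, 0], -1], [[0, 0, 0], [0, 0, 0], -1]])

```text
clock: 8.35
ee_pos: [0.5488, 0.0939, 0.0024]
tcp_rot: [0.756, 0.654, 0.0, 0.0]
contact_force: [0.6, -1.7, -0.7]
opening: 1.0
finger_force: 0.4
```

Run:
```python
from plant import sense, eyes
from h import *
import pickle
s=sense();T=T_of(s);print({k:np.round(s[k],4).tolist() for k in("ee_pos","tcp_rot","contact_force","moment")},2*np.arctan2(s["tcp_rot"][1],s["tcp_rot"][0])-np.pi/2)
w=eyes.snapshot("wrist");pickle.dump((s,w),open("w5.pkl","wb"));cv2.imwrite("pics/w5.png",w["color"][:,:,::-1])
```

```text
{'ee_pos': [0.5488, 0.0939, 0.0024], 'tcp_rot': [0.7564, 0.6541, 0.0001, 0.0], 'contact_force': [0.566, -1.6687, -0.7188], 'moment': [-0.1692, 0.0043, -0.0737]} -0.1448252129803589
```

Slight force only so far, so I nudge further while watching it.

Emit:
arm_command(increments=[[[0, 0, 0], [0.001, 0, 0], -1], [[0, 0, 0], [0, 0, 0], -1], [[0, 0, 0], [0, 0, 0], -1]])

```text
clock: 8.7
ee_pos: [0.5489, 0.0948, 0.0023]
tcp_rot: [0.756, 0.654, -0.0, 0.0]
contact_force: [0.1, -4.5, -0.2]
opening: 0.992
finger_force: 1.7
```

Emit:
arm_command(increments=[[[0, 0, 0], [0.001, 0, 0], -1], [[0, 0, 0], [0, 0, 0], -1], [[0, 0, 0], [0, 0, 0], -1]])

```text
clock: 9.0
ee_pos: [0.5489, 0.095, 0.0023]
tcp_rot: [0.756, 0.654, -0.001, 0.0]
contact_force: [-2.2, -10.6, 2.7]
opening: 0.997
finger_force: 5.7
```

Run:
```python
from plant import sense, eyes
from h import *
import pickle
s=sense();T=T_of(s);print({k:np.round(s[k],4).tolist() for k in("ee_pos","tcp_rot","contact_force","moment")},2*np.arctan2(s["tcp_rot"][1],s["tcp_rot"][0])-np.pi/2)
w=eyes.snapshot("wrist");pickle.dump((s,w),open("w6.pkl","wb"));cv2.imwrite("pics/w6.png",w["color"][:,:,::-1])
```

```text
{'ee_pos': [0.5489, 0.095, 0.0023], 'tcp_rot': [0.7564, 0.6541, -0.0005, 0.0002], 'contact_force': [-2.1985, -10.5556, 2.7183], 'moment': [-1.7792, 0.2105, -0.1339]} -0.1448578478232001
```

View pics/w6.png

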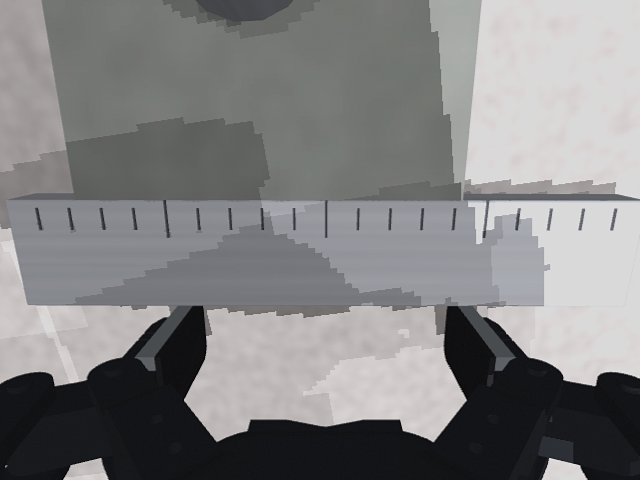

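The wrist view shows the bar's +y edge on row 200 meeting the tile edge with no gap, and a press force of 10 N. The middle mark is at column 326 and the tile's middle at about 268, an offset of roughly 17 mm. I'll back off and rise to look at the weight.

Emit:
arm_command(increments=[[[0, 0, 0], [-0.005, 0, 0], -1], [[0, 0, 0], [-0.01, 0, 0], -1], [[0, 0, 0], [0, 0, -0.03], -1], [[0, 0, 0], [0, 0, -0.045], -1], [[0, 0, 0], [0, 0, -0.045], -1], [[0, 0, 0], [0, 0, -0.045], -1], [[0, 0, 0], [0.02, 0, -0.035], -1], [[0, 0, 0], [0, 0, 0], -1]])

```text
clock: 9.85
ee_pos: [0.5519, 0.1021, 0.2073]
tcp_rot: [0.756, 0.654, 0.004, 0.002]
contact_force: [-0.5, -0.1, -0.3]
opening: 1.0
finger_force: 0.0
```

Emit:
arm_command(increments=[[[0, 0, 0], [0.02, 0, 0], -1], [[0, 0, 0], [0, 0, 0], -1], [[0, 0, 0], [0, 0, 0], -1]])

```text
clock: 10.15
ee_pos: [0.5522, 0.1203, 0.2014]
tcp_rot: [0.756, 0.654, -0.001, -0.0]
contact_force: [0.2, -0.5, -0.3]
opening: 0.998
finger_force: 0.0
```

Run:
```python
from plant import sense, eyes
from h import *
import pickle
s=sense();T=T_of(s);print({k:np.round(s[k],4).tolist() for k in("ee_pos","tcp_rot","contact_force","moment")},2*np.arctan2(s["tcp_rot"][1],s["tcp_rot"][0])-np.pi/2)
w=eyes.snapshot("wrist");pickle.dump((s,w),open("w7.pkl","wb"));cv2.imwrite("pics/w7.png",w["color"][:,:,::-1])
s1,w1=pickle.load(open("w1.pkl","rb"))
def knob(w):
    return cv2.resize(w["color"][:260,180:500],(640,520),interpolation=cv2.INTER_CUBIC)
cv2.imwrite("pics/w17.png",cv2.resize(np.hstack([knob(w1)[:300],knob(w)[:300]]),None,fx=.62,fy=.62)[:,:,::-1])
```

```text
{'ee_pos': [0.5522, 0.1203, 0.2014], 'tcp_rot': [0.7562, 0.6544, -0.0005, -0.0003], 'contact_force': [0.2451, -0.5493, -0.3012], 'moment': [-0.0353, 0.0102, -0.0324]} -0.14405890772425578
```

View pics/w7.png

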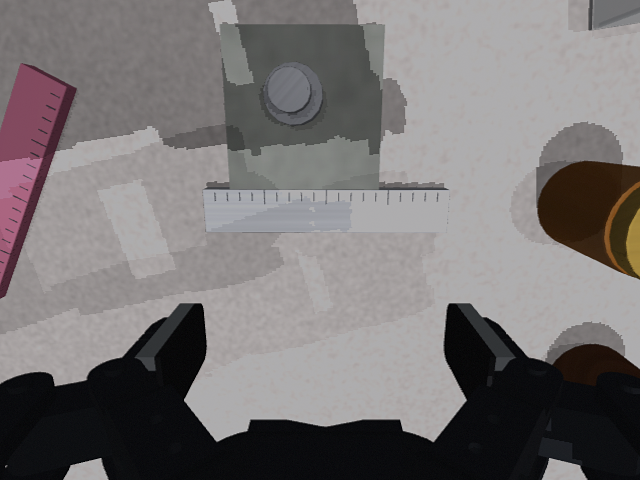

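The view shows the bar flush along the tile edge on row 188, with its ends at (205,210) and (447,210). The weight's knob top is at (290,90) on its body at (293,95).

Run:
```python
from gap import *
import pickle
R_=[]
for f,c,r in(("w1",(355,76),19),("w7",(290,90),23)):
    s,w=pickle.load(open(f+".pkl","rb"));T=T_of(s);g=cv2.cvtColor(w["color"],cv2.COLOR_RGB2GRAY)
    x0,y0=c[0]-45,max(c[1]-45,0);W=cv2.resize(g[y0:c[1]+45,x0:c[0]+45],None,fx=3,fy=3,interpolation=2)
    h=cv2.HoughCircles(W,cv2.HOUGH_GRADIENT,1.5,30,param1=60,param2=25,minRadius=int(3*r-12),maxRadius=int(3*r+8))
    print(f,[] if h is None else (h[0][:4]/3+[x0,y0,0]).round(1).tolist())
    p=c if h is None else h[0][0][:2]/3+[x0,y0]
    if np.hypot(*(np.array(p)-c))>4:p=c
    R_.append(ray(w,p,T));print(p,onz(w,p,.084,T).round(4))
d=pickle.load(open("d0.pkl","rb"))
print("tri",tri(*R_),"with fixed",tri(*R_,ray(d["scene"],(355,208)),ray(d["side"],(260,267))))
gap(s,w,((230,188),(379,188)),((206,188.5),(447,189)))
p,q,_=refine(w["color"],(206,189),(208,232),w=4);print(onz(w,p,.014,T),onz(w,q,.014,T))
p,q,_=refine(w["color"],(447,189),(447,232),w=4);print(onz(w,p,.014,T),onz(w,q,.014,T))
```

```text
w1 [[353.8, 77.2, 18.6], [348.8, 93.2, 18.0]]
[353.75  77.25] [0.5427 0.2121 0.084 ]
w7 [[293.2, 87.8, 25.4], [297.8, 100.8, 24.2], [286.8, 95.8, 23.7]]
[293.25  87.75] [0.5455 0.2133 0.084 ]
tri [0.54392148 0.21569799 0.0575558 ] with fixed [0.54335143 0.2125736  0.081926  ]
[230.  189.5] [379.  189.5] 3.53738e-07
[206.  189.7] [447.  189.5] 0.11306121
tile ang -0.144 bar ang -0.143 gap at ends 0.0002 -0.0 mid 0.0001 bar-tile x 0.0176 len 0.11946332612253019 0.1932088872794097
[0.45680488 0.1555712  0.014     ] [0.45170629 0.12046105 0.014     ]
[0.65197458 0.12747324 0.014     ] [0.64964645 0.09189797 0.014     ]
```

Emit:
arm_command(increments=[[[0, 0, 0], [0.03, -0.0075, 0], -1], [[0, 0, 0], [0.03, -0.0074, 0], -1], [[0, 0, 0], [0.03, -0.0074, 0.02], -1], [[0, 0, 0], [0, 0, 0.04], -1], [[0, 0, 0], [0, 0, 0.035], -1], [[0, 0, 0], [0, 0, 0], -1], [[0, 0, 0], [0, 0, 0], -1]])

```text
clock: 10.9
ee_pos: [0.5437, 0.2124, 0.1077]
tcp_rot: [0.757, 0.654, -0.0, -0.0]
contact_force: [0.4, -0.0, 1.0]
opening: 1.001
finger_force: 0.0
```

Run:
```python
from plant import sense, eyes
from h import *
import pickle
s=sense();T=T_of(s);print({k:np.round(s[k],4).tolist() for k in("ee_pos","tcp_rot","contact_force")})
w=eyes.snapshot("wrist");pickle.dump((s,w),open("w8.pkl","wb"));cv2.imwrite("pics/w8.png",w["color"][:,:,::-1])
```

```text
{'ee_pos': [0.5437, 0.2124, 0.1077], 'tcp_rot': [0.7566, 0.6539, -0.0003, -0.0001], 'contact_force': [0.3521, -0.0009, 0.9686]}
```

View pics/w8.png

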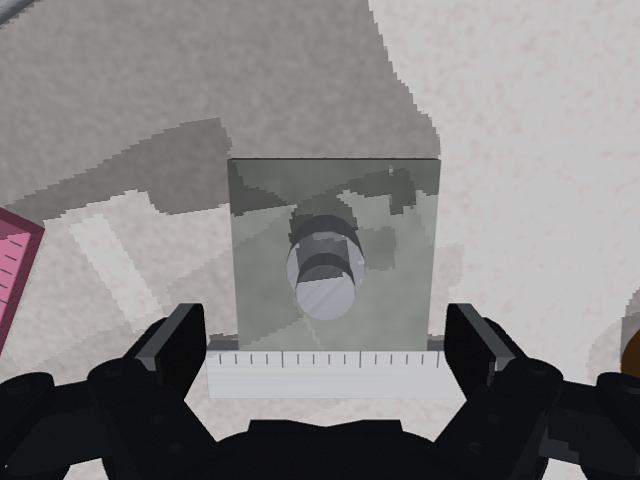

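The knob top is at (326,291) with radius 30, which works out to less than 1 mm from the tool axis. The size matches a 26 mm knob at z = 0.084, so I go down and grip.

Emit:
arm_command(increments=[[[0, 0, 0], [0.0005, 0, 0.02], -1], [[0, 0, 0], [0, 0, 0.014], -1], [[0, 0, 0], [0, 0, 0.008], -1], [[0, 0, 0], [0, 0, 0], -1], [[0, 0, 0], [0, 0, 0], -1]])

```text
clock: 11.45
ee_pos: [0.544, 0.2135, 0.0659]
tcp_rot: [0.756, 0.654, 0.0, 0.0]
contact_force: [0.0, -0.0, 0.5]
opening: 1.004
finger_force: 0.0
```

Emit:
arm_command(increments=[[[0, 0, 0], [0, 0, 0], 1], [[0, 0, 0], [0, 0, 0], 1], [[0, 0, 0], [0, 0, 0], 1], [[0, 0, 0], [0, 0, 0], 1], [[0, 0, 0], [0, 0, 0], 1], [[0, 0, 0], [0, 0, 0], 1], [[0, 0, 0], [0, 0, 0], 1], [[0, 0, 0], [0, 0, 0], 1]], squeeze=40)

```text
clock: 12.25
ee_pos: [0.5439, 0.2134, 0.0656]
tcp_rot: [0.756, 0.654, 0.0, 0.0]
contact_force: [1.2, -0.7, 5.1]
opening: 0.287
finger_force: 39.6
```

Emit:
arm_command(increments=[[[0, 0, 0], [0, 0, -0.01], 1], [[0, 0, 0], [0, 0, -0.015], 1], [[0, 0, 0], [0, 0, 0], 1], [[0, 0, 0], [0, 0, 0], 1]])

```text
clock: 12.65
ee_pos: [0.5437, 0.2135, 0.0908]
tcp_rot: [0.756, 0.654, 0.0, 0.0]
contact_force: [0.1, -0.5, -5.0]
opening: 0.289
finger_force: 40.0
```

Emit:
arm_command(increments=[[[0, 0, 0], [-0.01, 0, 0], 1], [[0, 0, 0], [-0.0175, 0, 0], 1], [[0, 0, 0], [-0.02, 0, 0], 1], [[0, 0, 0], [-0.02, 0, 0], 1], [[0, 0, 0], [-0.013, 0, 0], 1], [[0, 0, 0], [-0.007, 0, 0], 1], [[0, 0, 0], [0, 0, 0], 1], [[0, 0, 0], [0, 0, 0], 1]])

```text
clock: 13.45
ee_pos: [0.5311, 0.127, 0.0903]
tcp_rot: [0.756, 0.654, 0.0, 0.0]
contact_force: [0.4, -0.7, -3.5]
opening: 0.287
finger_force: 40.0
```

Run:
```python
from plant import sense, eyes
from h import *
import pickle
s=sense();T=T_of(s);print({k:np.round(s[k],4).tolist() for k in("ee_pos","tcp_rot","contact_force","opening")})
w=eyes.snapshot("wrist");b=eyes.snapshot("scene");pickle.dump((s,w),open("w9.pkl","wb"))
A=w["color"][200:480,120:540];B=cv2.resize(b["color"][190:290,270:420],(420,280),interpolation=2)
cv2.imwrite("pics/w9.png",np.vstack([A,B])[:,:,::-1])
# bar's predicted centre in the tool frame
print(np.linalg.inv(T)@[.5525,.1238,.014,1])
```

```text
{'ee_pos': [0.5311, 0.127, 0.0903], 'tcp_rot': [0.7564, 0.6541, 0.0001, 0.0], 'contact_force': [0.4289, -0.6586, -3.5214], 'opening': 0.287}
[-8.89111262e-05  2.16129400e-02  7.63319951e-02  1.00000000e+00]
```

View pics/w9.png

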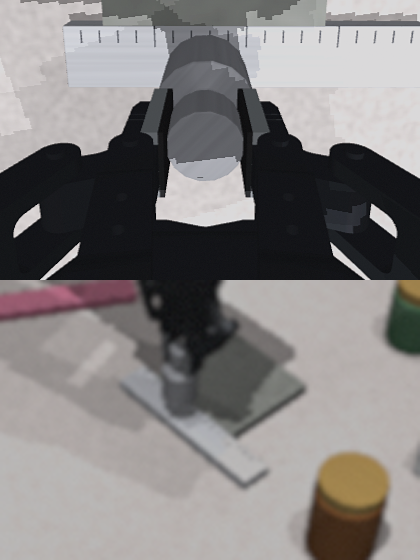

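The weight hangs upright between the pads, with the bar right under it. Its edges, at crop rows 26 and 86, put the bar's centre line about 1 mm from the tool axis. I lower it.

Emit:
arm_command(increments=[[[0, 0, 0], [-0.001, 0, 0.01], 1], [[0, 0, 0], [0, 0, 0.008], 1], [[0, 0, 0], [0, 0, 0.004], 1], [[0, 0, 0], [0, 0, 0.0015], 1], [[0, 0, 0], [0, 0, 0], 1], [[0, 0, 0], [0, 0, 0], 1]])

```text
clock: 14.15
ee_pos: [0.531, 0.1259, 0.0669]
tcp_rot: [0.756, 0.654, 0.0, 0.0]
contact_force: [-0.8, 0.7, -3.5]
opening: 0.286
finger_force: 39.9
```

Emit:
arm_command(increments=[[[0, 0, 0], [0, 0, 0.001], 1], [[0, 0, 0], [0, 0, 0], 1]])

```text
clock: 14.35
ee_pos: [0.5309, 0.1258, 0.0659]
tcp_rot: [0.756, 0.654, 0.0, 0.0]
contact_force: [0.2, -0.6, -3.4]
opening: 0.294
finger_force: 39.9
```

Emit:
arm_command(increments=[[[0, 0, 0], [0, 0, 0.0005], 1], [[0, 0, 0], [0, 0, 0], 1]])

```text
clock: 14.55
ee_pos: [0.5311, 0.1258, 0.0656]
tcp_rot: [0.756, 0.654, 0.0, 0.0]
contact_force: [-0.5, 0.2, -1.1]
opening: 0.289
finger_force: 40.3
```

Emit:
arm_command(increments=[[[0, 0, 0], [0, 0, 0.0005], 1], [[0, 0, 0], [0, 0, 0], 1]])

```text
clock: 14.75
ee_pos: [0.5311, 0.1259, 0.0655]
tcp_rot: [0.756, 0.654, 0.0, 0.0]
contact_force: [-1.8, -0.4, 7.0]
opening: 0.282
finger_force: 40.9
```

It is seated. I release gradually, then rise.

Emit:
arm_command(increments=[[[0, 0, 0], [0, 0, 0], 0.35], [[0, 0, 0], [0, 0, 0], 0.25], [[0, 0, 0], [0, 0, 0], 0.0], [[0, 0, 0], [0, 0, 0], -0.5], [[0, 0, 0], [0, 0, 0], -1], [[0, 0, 0], [0, 0, 0], -1], [[0, 0, 0], [0, 0, 0], -1], [[0, 0, 0], [0, 0, 0], -1]], squeeze=20)

```text
clock: 15.55
ee_pos: [0.5308, 0.1258, 0.0648]
tcp_rot: [0.756, 0.654, -0.0, -0.0]
contact_force: [0.6, -0.1, 0.9]
opening: 1.001
finger_force: 0.0
```

Emit:
arm_command(increments=[[[0, 0, 0], [0, 0, -0.01], -1], [[0, 0, 0], [0, 0, -0.03], -1], [[0, 0, 0], [0, 0, -0.04], -1], [[0, 0, 0], [0, 0, -0.04], -1], [[0, 0, 0], [-0.01, 0, -0.02], -1], [[0, 0, 0], [0, 0, 0], -1], [[0, 0, 0], [0, 0, 0], -1]])

```text
clock: 16.25
ee_pos: [0.5293, 0.1159, 0.205]
tcp_rot: [0.757, 0.654, 0.0, 0.0]
contact_force: [-0.3, 0.5, -0.8]
opening: 0.997
finger_force: 0.0
```

Run:
```python
from plant import sense, eyes
from h import *
import pickle
s=sense();T=T_of(s);print({k:np.round(s[k],4).tolist() for k in("ee_pos","tcp_rot","contact_force","opening")})
w=eyes.snapshot("wrist");b=eyes.snapshot("side");pickle.dump((s,w),open("w10.pkl","wb"))
A=w["color"][:,:];B=cv2.resize(b["color"][220:330,200:370],(510,330),interpolation=2)
cv2.imwrite("pics/w10.png",np.hstack([cv2.resize(A,(400,300)),cv2.resize(B,(400,300))])[:,:,::-1])
```

```text
{'ee_pos': [0.5293, 0.1159, 0.205], 'tcp_rot': [0.7565, 0.654, 0.0002, 0.0001], 'contact_force': [-0.3254, 0.5305, -0.7798], 'opening': 0.9973}
```

View pics/w10.png

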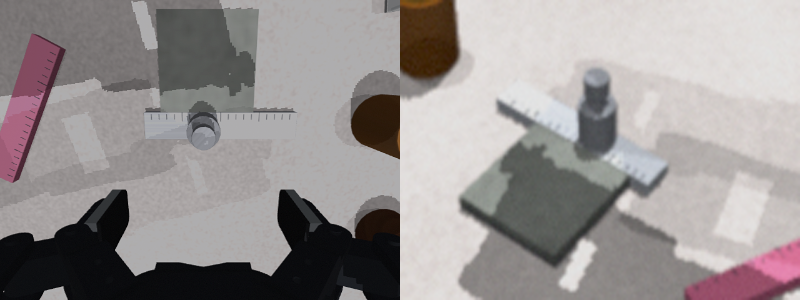

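Both views show the weight upright on the bar and the bar flush with the tile edge. One numeric check before handing in.

Run:
```python
from gap import *
import pickle
s,w=pickle.load(open("w10.pkl","rb"));T=T_of(s)
gap(s,w,((254,176),(412,176)),((232,178),(475,179)))
a,b,r=refine(w["color"],(258,14),(412,14),w=6);print(r,[onz(w,x,.014,T).round(4) for x in(a,b)])
P,Q=[onz(w,x,.014,T) for x in(a,b)];p,q,r=refine(w["color"],(234,178),(474,179),w=5);C,D=[onz(w,x,.014,T) for x in(p,q)]
u=(Q-P)/np.linalg.norm(Q-P);n=np.array([-u[1],u[0],0]);print("far edge ang",np.arctan2(u[1],u[0]),"far edge to bar edge",(P-(C+D)/2)@n)
```

```text
[254.  179.5] [412.  179.5] 3.9539884e-07
[232.  179.7] [475.  179.5] 0.1293628
tile ang -0.1453 bar ang -0.1449 gap at ends 0.0001 0.0 mid 0.0001 bar-tile x 0.0165 len 0.12721338745328042 0.1956690389654313
4.117311e-08 [array([0.5015, 0.2701, 0.014 ]), array([0.6121, 0.254 , 0.014 ])]
far edge ang -0.14521894774592184 far edge to bar edge 0.1199585031097005
```

The bar edge is 120.0 mm from the tile's far edge and parallel to it within 0.001 rad, so it is flush.

```bash
python3 -c "
from plant import bot
print(bot.hand_in())"
```

```text
the job is handed in; nothing more can be done
None
```

I handed the job in; no verdict came back. The straightedge is flush against the left tile (parallel within 0.001 rad, about 17 mm off centre), the weight stands upright on it, and I never moved near the bowl.

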